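# Set and lock the pressure screw of a small block press

### The arm

A 6-joint arm with a two-finger parallel gripper is mounted at the origin on the work surface. World frame = base frame: x ahead of the robot, y to its left, z up, the work surface at z = 0. Lengths are in m, angles in rad, forces in N, time in s.
With the tool pointing down it reaches from about 0.375 to 0.9 m from the base axis. Payload 3.1 kg.
Tool frame: the origin (TCP) lies at the very end of the fingers, on their centre line; the grasp point (between the pads) lies 19 mm behind it (manip.pinch_z is the distance from the TCP to the grasp point, in m); z points along the fingers, y is the line along which they close (so a half turn about z gives the same grasp; the last joint's range is limited). The gripper opens to 85 mm and grips with 20 to 120 N. Pads are 22 mm wide; open, the fingers measure 114 mm over their backs; the gripper's body (76 mm by 85 mm) begins 54 mm behind the grasp point. The pads swing forward as they close: fully open they stand 13 mm farther back than shut.
Start: joints at [1.05, 0.527, 1.433, -0, 1.181, -0.178], TCP at [0.21, 0.589, 0.231] pointing down, gripper open.
Joint ranges: [-3.08, 3.08], [-0.75, 2.2], [0.22, 2.44], [-1.43, 4.57], [0, 2.65], [-2.85, 2.85]. Speed limits (rad/s): [2.79, 2.79, 3.14, 3.14, 3.14, 3.14].

### API

Orientations are given as a unit quaternion [x, y, z, w].
In Python, from station import manip gives the robot as it stands.
- The arm moves only by the tool servo_tool, never from a script. Its argument "commands" is one flat list of numbers, 7 for each row, row after row: the shift along the tool's x, y, z each as a share of 500 mm, from -1 to 1, then the turn, a rotation vector about the tool's x, y, z each as a share of 360 degrees, from -1 to 1, then the opening, from -1 (shut) to 1 (fully open). In form: [dx, dy, dz, rx, ry, rz, claw, dx, dy, dz, rx, ry, rz, claw, ...]. A call has 1 to 12 rows; each row shifts and turns the commanded pose from where the row before left it, along the tool's axes as they then stand; what a row does not reach is not made up. A row lasts 1/12 s, in which the tool goes at most 41.7 mm and 7.16 degrees, less where a joint would pass 70% of its speed; a pose out of reach is approached as far as the arm can. A call with a number of a shift or a turn outside -1 to 1 is refused whole. A call with a gripper value outside its range is refused whole. The fingers move at their own pace and stop on an object; "force" is the grip in N (left out, the last holds). Time passes only in rows, so rows that do not move let the fingers close. It gives the time, the measured TCP pose, the force, the opening and the grip force at its end, in the units of the state.
- manip.sense(): the state, without advancing time (a new reading comes with each control period).
- manip.snapshot(name): name is "scene" or "side" or "wrist"; returns a dict with "img" (384x512x3 uint8, red, green, blue), "mtx" (3x3 intrinsics, pixels), "distortion" ([k1, k2, p1, p2, k3] as OpenCV has them; the pictures are not rectified), "world_to_cam" (4x4, takes a point from world to camera coordinates). Camera axes: x right, y up, looking along -z (the intrinsics and any distortion apply to the point x, -y, -z); pixel columns grow to the right and rows downward; lengths in m; the calibration is good to about 2 mm. A picture is of the moment at which its call begins. There is no depth.
- manip.sign_off(): hands the job in; it is judged then, once.
Trained networks look in a picture, given as the dict that the camera call returned (one of the last four; its "shot" number tells which), for a name from the list of things; names that differ only in an ending like _2 or _b are one class to them, and where a whole thing is asked for, a point or a joint stands for the part that bears it (a point fixed in the world has none). Each returns a list of dicts, best first, with "conf" (0 to 1); they miss things now and then, are a little off and sometimes report something else, mostly with a low value. They report only what shows in the picture. A call takes as long as a camera call. They do not tell look-alikes from the thing itself.
- manip.look_for(picture, query): "box" ([left, top, width, height] in pixels, round what is visible of it).
- manip.silhouettes(picture, query): "pixels" (384x512 bool, what is visible of it) and "box" ([left, top, width, height] in pixels, round what is visible of it).
The state is a dict: "t": time; "q": joint angles; "qd": joint speeds; "tau": joint torques, N m; "tcp_pos": TCP position; "tool_rot": TCP orientation; "force": force on the tool from outside, world axes, zero at the start; "ft_torque": the same for the moment, N m; "finger_gap": opening from 0.0 (shut) to 1.0 (fully open); "gripper_force": force on a finger pad.
Only numpy, scipy, OpenCV 4.12 (cv2) and the standard library are available. Lean on these libraries where they do the work, as an engineer would, in place of code of your own. Each camera call takes 0.05 s, during which the arm holds its last target. There are 200 camera calls.

### The job

Slacken the jam nut on the little block press until it is free, then crank the spindle clockwise until you feel the foot meet the printing block and give it about another fifteen degrees, so the block is held firmly but not crushed. Then tighten the jam nut home again, let go, and leave the spindle set, the block where it lies, and the jars and glass muller alone; never turn the spindle against a tight nut.

Things in the scene. Friction and masses are not known exactly. Their poses are not given: they have to be found in the camera images.
- press: Grey painted steel C-frame press, screwed to the table. Origin: on the vertical spindle axis, at table level. The arm (56 mm wide, top at 106 mm) runs from the spindle to a post at x 93 to 138 mm in this frame; the base reaches x = 190 mm. On the arm's end sits the steel hex jam nut with a lever, above it the spindle with a crank; below, a round steel foot 52 mm across.
- jamnut (a joint): Jam nut angle, rad: 0 is hard home on its seat, grows anticlockwise seen from above (loosening), range 0 to 1.3. Takes 4 N along the arc at the peg while turning and stays where left; at 0 the resistance rises sharply. Free above 0.5, tight below 0.12. The spindle must not be turned while the nut is below 0.3: that tears the thread.
- jamnut_grip (a point): On the axis of the upright round black peg on the jam nut's lever, 170 mm above the table, the height to grip. Peg 14 mm across, from 127 to 183 mm high, 75 mm from the spindle axis; at joint 0 it stands at 150 degrees (anticlockwise from the press's x axis, seen from above). Turns with the nut.
- crank (a joint): Spindle and crank angle, rad, growing clockwise seen from above, range -0.1 to 3.1. Foot goes down 5 mm per rad. Thread friction: 6 N along the arc at the peg while turning, a third less at rest; stays where left. Foot meets the block 0.2 to 2.2 rad from the start (its free height is unknown, +-4.5 mm): foot force jumps to 20 N, then +100 N per rad; peg force +2 N at touch, then +9 N per rad.
- crank_grip (a point): On the axis of the upright round black peg at the end of the crank, 200 mm above the table, the height to grip. Peg 14 mm across, from 160 to 218 mm high, 55 mm from the spindle axis; at joint 0 it stands at 60 degrees (anticlockwise from the press's x axis). The crank arm is at 158 to 168 mm. Turns with the crank.
- block: Printing block of plywood faced with lino, 100 x 90 x 26 mm, lying loose on the table under the foot. Origin: centre of its underside.
- muller: Glass muller with a broad round base, 64 mm across, 122 mm tall, standing. Bystander.
- ink_jar: Clear jar with an orange cap, 64 mm across, 85 mm tall. Bystander.
- pigment_pot: Small blue pot with a clear cap, 42 mm across, 75 mm tall. Bystander.
Not all that is in view belongs to the job. There is more than one size of the block; the one meant has the size given above.

How it is judged:
On the way, in this order (a step that is already met when the one before it is completed fails the run):
1. the jam nut is free (above 0.5 rad) while the foot does not yet press the block (value of joint jamnut above 0.5 rad and contact force between press and block below 5 N), for 0.1 s.
2. with the nut still free, the foot presses the block with 30 to 68 N (value of joint jamnut above 0.4 rad and contact force between press and block between 30 and 68 N), for 0.2 s.
At the end, for the whole second after the job is handed in: The jam nut is tight (joint below 0.12 rad), the foot presses the block with 27 to 72 N, and the block lies within 15 mm of where it was (value of joint jamnut below 0.12 rad and contact force between press and block between 27 and 72 N and distance of block from where it was at the start of the episode below 0.015 m); the robot touches nothing.
It fails at once if the foot crushes the block (over 100 N) (contact force between press and block above 100 N).
It fails at once if the muller, ink jar or pigment pot is moved by more than 30 mm (distance of any of muller, ink_jar, pigment_pot from where it was at the start of the episode above 0.03 m).
It fails at once if the spindle is turned (over 0.25 rad/s) while the jam nut is tight (below 0.3 rad): the thread tears (value of joint jamnut below 0.3 rad and (velocity of joint crank above 0.25 rad/s or velocity of joint crank below -0.25 rad/s)).
It also fails if it takes over 72 s, if anything falls off the work surface, if the arm or the gripper's body presses on something with over 40 N, if the wrist force passes 120 N, or if a joint passes its speed limit or range.

## Working session

There is one attempt and no reset: what is moved stays moved. The work goes in short steps, Python scripts to look and compute and a tool call to move; the robot and the scene stay as the last step left them, time stands still between calls to the robot, and variables do not carry over. Pictures are saved under pics/ and viewed, at most 10 in all, crops included, and the job is handed in when it is done.

Besides the shell and the picture viewer there is one more tool, called after "Call:" as name(argument=value, ...) on one line, values as JSON. servo_tool: Moves the arm, as the interface text tells. Its arguments: {"type":"object","properties":{"commands":{"type":"array"},"force":{"type":"number"}},"required":["commands"]}

```bash
ls; mkdir -p pics; cat > h.py <<'E'
import numpy as np, cv2, json
from station import manip
from scipy.spatial.transform import Rotation as R
def ray(s,uv):
    p=cv2.undistortPoints(np.array([[uv]],float),s['mtx'],np.array(s['distortion'],float))[0,0]
    T=np.array(s['world_to_cam']); c=-T[:3,:3].T@T[:3,3]
    return c, T[:3,:3].T@np.array([p[0],-p[1],-1])
def at_z(s,uv,z):
    c,d=ray(s,uv); return c+d*(z-c[2])/d[2]
def proj(s,P):
    T=np.array(s['world_to_cam']); q=T[:3,:3]@np.array(P)+T[:3,3]
    q=q*[1,-1,-1]
    return cv2.projectPoints(q[None],np.zeros(3),np.zeros(3),s['mtx'],np.array(s['distortion'],float))[0][0,0]
def save(s,n): cv2.imwrite('pics/'+n+'.png',s['img'][:,:,::-1])
E
python3 - <<'E'
from h import *
for n in ['scene','side']:
    s=manip.snapshot(n); save(s,n+'0')
    T=np.array(s['world_to_cam']); print(n,(-T[:3,:3].T@T[:3,3]).round(3))
    for q in ['press','jamnut_grip','crank_grip','jamnut','crank','block','muller','ink_jar','pigment_pot']:
        print(q,[(np.round(d['box']).tolist(),round(d['conf'],2)) for d in manip.look_for(s,q)[:3]])
st=manip.sense(); print(st['t'],st['tcp_pos'],st['tool_rot'],st['force'],st['finger_gap'])
a=cv2.imread('pics/scene0.png');b=cv2.imread('pics/side0.png')
E
```

```text
pics
scene [1.175 0.621 0.73 ]
press [([160.0, 146.0, 94.0, 104.0], 0.9)]
jamnut_grip [([214.0, 148.0, 39.0, 27.0], 0.49)]
crank_grip [([217.0, 146.0, 8.0, 25.0], 0.64)]
jamnut [([215.0, 148.0, 37.0, 30.0], 0.73)]
crank [([218.0, 153.0, 14.0, 23.0], 0.59)]
block [([235.0, 167.0, 26.0, 18.0], 0.8), ([251.0, 211.0, 31.0, 23.0], 0.66), ([207.0, 190.0, 41.0, 27.0], 0.62)]
muller [([194.0, 139.0, 20.0, 34.0], 0.73), ([208.0, 190.0, 41.0, 26.0], 0.16)]
ink_jar [([369.0, 234.0, 30.0, 41.0], 0.63), ([217.0, 148.0, 35.0, 27.0], 0.61)]
pigment_pot [([317.0, 289.0, 21.0, 34.0], 0.84)]
side [-0.222 -0.418  0.809]
press [([278.0, 169.0, 71.0, 70.0], 0.7)]
jamnut_grip [([277.0, 198.0, 36.0, 20.0], 0.75)]
crank_grip [([294.0, 170.0, 18.0, 37.0], 0.83)]
jamnut [([278.0, 197.0, 32.0, 22.0], 0.68)]
crank []
block [([280.0, 259.0, 37.0, 30.0], 0.95), ([278.0, 226.0, 48.0, 32.0], 0.83), ([244.0, 216.0, 29.0, 23.0], 0.71)]
muller [([355.0, 261.0, 21.0, 43.0], 0.84)]
ink_jar [([148.0, 179.0, 22.0, 33.0], 0.96), ([278.0, 201.0, 33.0, 17.0], 0.24)]
pigment_pot [([195.0, 151.0, 17.0, 25.0], 0.65)]
1.0 [0.21004701 0.58862687 0.23130901] [1.70562489e-01 9.85346861e-01 3.78976662e-06 5.82688147e-06] [-0.41386651  0.02420744  0.13112001] 0.997639484200778
```

```bash
python3 - <<'E'
import cv2,numpy as np
a=cv2.imread('pics/scene0.png')[125:335,150:410];b=cv2.imread('pics/side0.png')[140:310,140:390]
cv2.imwrite('pics/sc.png',cv2.resize(a,None,fx=3,fy=2.8,interpolation=cv2.INTER_CUBIC))
cv2.imwrite('pics/si.png',cv2.resize(b,None,fx=3.2,fy=3.2,interpolation=cv2.INTER_CUBIC))
E
```

```text
(no output)
```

View pics/sc.png

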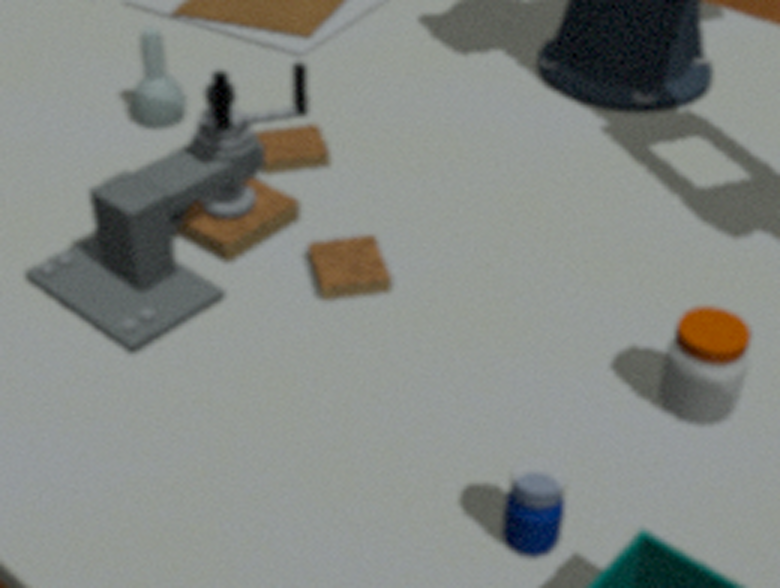

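View pics/si.png

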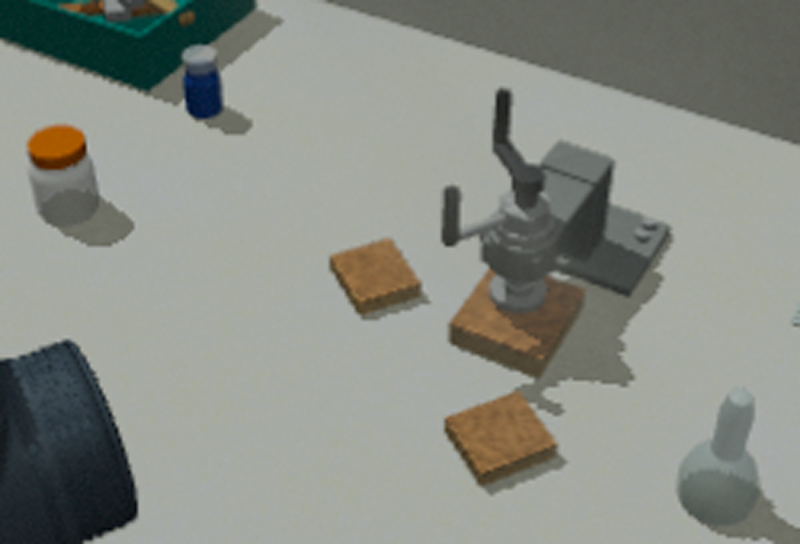

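The scene view shows the press with the crank peg at px (223,152)-(224,168) and the lever peg at (250,148)-(250,165). In the side view the crank peg is at (297,169)-(296,185) and the lever peg at (281,199)-(281,215). The big block lies under the foot, and the muller stands behind the press.

```bash
python3 - <<'E'
from h import *
from scipy.optimize import least_squares
S=manip.snapshot('scene');D=manip.snapshot('side')
obs=[(S,'c',.217,(223.3,151.5)),(S,'j',.182,(250,148.5)),(S,'j',.127,(250.3,164.5)),
(D,'c',.217,(297.3,169.3)),(D,'c',.165,(296.2,185.5)),(D,'j',.182,(281.3,199.8)),(D,'j',.127,(280.6,215))]
def model(p):
    x,y,w,a,b=p
    c=w+np.pi/3-b; j=w+np.pi*5/6+a
    return {'c':(x+.055*np.cos(c),y+.055*np.sin(c)),'j':(x+.075*np.cos(j),y+.075*np.sin(j))}
def f(p,free=True):
    m=model(p); r=[]
    for s,k,z,uv in obs: r+=list(proj(s,[*m[k],z])-uv)
    # base far edge direction: base end x=.19 centre, scene corners
    r+=list(.5*(proj(S,[p[0]+.19*np.cos(p[2]),p[1]+.19*np.sin(p[2]),.006])-np.array([176.8,236])))
    return r
best=None
for w in np.arange(0,6.3,.7):
    for g in [lambda p:f([*p,0,0])]:
        o=least_squares(g,[.4,.4,w])
        if best is None or o.cost<best.cost: best=o
print(best.x,best.cost,np.round(best.fun,1))
o=least_squares(f,[*best.x,0,0]); print(o.x,o.cost,np.round(o.fun,1))
print(model([*best.x,0,0]),model(o.x))
# peg triangulation
for k,z,u,v in [('j',.182,(250,148.5),(281.3,199.8)),('c',.217,(223.3,151.5),(297.3,169.3))]:
    print(k,at_z(S,u,z),at_z(D,v,z))
for n,b in [('muller',0)]:
    for s in (S,D):
        for d in manip.look_for(s,n)[:1]:
            x,y,w,h=d['box']; print(n,at_z(s,(x+w/2,y+h-w*.3),0))
E
```

```text
[ 0.54525208 -0.11157524  6.22489225] 7.682626316204007 [ 1.2 -1.  -1.1 -0.  -0.9  1.1 -1.   0.7 -1.   0.   0.  -0.5  0.1  0.4
 -2.4 -1.1]
[ 0.54426596 -0.10950717  6.30868904 -0.05456525  0.18320977] 1.5470005785873098 [-0.1 -0.6 -0.5 -0.3 -0.3  0.8 -0.1  0.2 -0.1 -0.5 -0.4 -0.  -0.4  0.9
 -0.2  0.4]
{'c': (np.float64(0.5754803819192358), np.float64(-0.06562689412359943)), 'j': (np.float64(0.4825952559565533), np.float64(-0.0703548297086744))} {'c': (np.float64(0.5789053531286049), np.float64(-0.06678582874191148)), 'j': (np.float64(0.48043113833715023), np.float64(-0.07013566564387383))}
j [ 0.48061823 -0.06799779  0.182     ] [ 0.48087546 -0.07113271  0.182     ]
c [ 0.58083738 -0.06423585  0.217     ] [ 0.57996769 -0.06655795  0.217     ]
muller [ 0.44078709 -0.33252666  0.        ]
muller [ 4.37078208e-01 -3.41335390e-01 -1.11022302e-16]
```

Call:
servo_tool(commands=[-0.048,-0.053,-0.03,0,0,0,0.2,-0.048,-0.053,-0.03,0,0,0,0.2,-0.048,-0.053,0,0,0,0,0.2,-0.048,-0.053,0,0,0,0,0.2,-0.048,-0.053,0,0,0,0,0.2,-0.048,-0.053,0,0,0,0,0.2,-0.048,-0.053,0,0,0,0,0.2,-0.048,-0.053,0,0,0,0,0.2,-0.048,-0.053,0,0,0,0,0.2,-0.048,-0.053,0,0,0,0,0.2])

```text
t: 2.03
tcp_pos: [0.3474, 0.2569, 0.2616]
tool_rot: [0.17, 0.985, 0.0, 0.0]
force: [0.5, 0.3, 0.3]
finger_gap: 0.594
gripper_force: 0.0
```

Call:
servo_tool(commands=[-0.048,-0.053,0,0,0,0,0.2,-0.048,-0.053,0,0,0,0,0.2,-0.048,-0.053,0,0,0,0,0.2,-0.048,-0.053,0,0,0,0,0.2,-0.048,-0.053,0,0,0,0,0.2,-0.048,-0.053,0,0,0,0,0.2,-0.048,-0.053,0,0,0,0,0.2,-0.048,-0.053,0,0,0,0,0.2,0,0,0,0,0,0.0167,0.2,0,0,0,0,0,0.0167,0.2,0,0,0,0,0,0,0.2])

```text
t: 2.95
tcp_pos: [0.4568, -0.0068, 0.2613]
tool_rot: [0.275, 0.962, 0.0, 0.0]
force: [0.2, 0.4, -0.4]
finger_gap: 0.601
gripper_force: 0.0
```

```bash
python3 - <<'E'
from h import *
s=manip.snapshot('wrist'); save(s,'w1'); st=manip.sense(); print(st['tcp_pos'],R.from_quat(st['tool_rot']).as_matrix().round(3),st['q'],st['finger_gap'])
for q in ['jamnut_grip','crank_grip','jamnut']: print(q,[(np.round(d['box']).tolist(),round(d['conf'],2)) for d in manip.look_for(s,q)[:2]])
print(proj(s,[.481,-.07,.183]),proj(s,[.579,-.066,.218]))
E
```

```text
[ 0.45661152 -0.00621431  0.26133476] [[-0.852  0.524  0.   ]
 [ 0.524  0.852  0.   ]
 [-0.     0.    -1.   ]] [-2.59159437e-01  2.58980734e-01  1.80023412e+00  3.13083115e-05
  1.08234414e+00 -1.27852170e+00] 0.597027377786862
jamnut_grip [([204.0, 229.0, 35.0, 77.0], 0.69), ([180.0, 202.0, 87.0, 70.0], 0.29)]
crank_grip [([205.0, 297.0, 74.0, 38.0], 0.65)]
jamnut [([201.0, 228.0, 36.0, 78.0], 0.78)]
[207.46282794 262.28676061] [271.77917656 366.84582218]
```

View pics/w1.png

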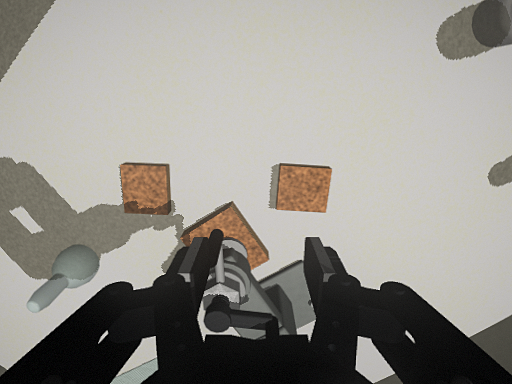

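```bash
python3 - <<'E'
from h import *
a=cv2.imread('pics/w1.png')[200:350,140:340]
cv2.imwrite('pics/w1c.png',cv2.resize(a,None,fx=4,fy=4,interpolation=cv2.INTER_CUBIC))
s=manip.snapshot('wrist')
T=np.array(s['world_to_cam']); print((-T[:3,:3].T@T[:3,3]).round(3),T[:3,:3].round(2),s['distortion'])
for P in [[.544,-.11,.0],[.544,-.11,.16],[.481,-.07,.127],[.481,-.07,.183],[.579,-.066,.16],[.579,-.066,.218]]: print(P,proj(s,P))
E
```

```text
[0.391 0.036 0.403] [[ 0.52  0.85  0.  ]
 [-0.81  0.5  -0.3 ]
 [-0.26  0.16  0.95]] [-0.07312788  0.          0.          0.          0.        ]
[0.544, -0.11, 0.0] [227.12082373 242.97381783]
[0.544, -0.11, 0.16] [212.8050335  314.74026229]
[0.481, -0.07, 0.127] [214.68890332 234.80635698]
[0.481, -0.07, 0.183] [206.08278408 263.00558502]
[0.579, -0.066, 0.16] [267.2110219  320.22065862]
[0.579, -0.066, 0.218] [269.66920166 367.72171174]
```

View pics/w1c.png

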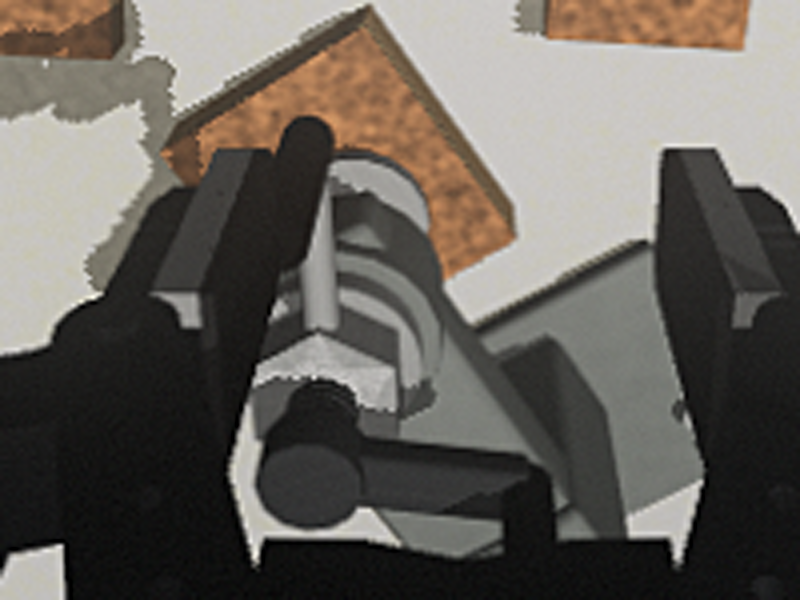

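The jam peg runs from about px (217,235) at its foot to (210,263) at its top, and the crank hub is at (217,320). This matches the fit to within about 4 mm, so I'll descend on the peg.

Call:
servo_tool(commands=[-0.054,-0.0386,0,0,0,0,0.2,-0.054,-0.0386,0,0,0,0,0.2,0,0,0,0,0,0,0.2,0,0,0.055,0,0,0,0.2,0,0,0.055,0,0,0,0.2,0,0,0.055,0,0,0,0.2,0,0,0.055,0,0,0,0.2,0,0,0,0,0,0,0.2])

```text
t: 3.87
tcp_pos: [0.4788, -0.0653, 0.1473]
tool_rot: [0.272, 0.962, 0.0, -0.005]
force: [-0.9, 0.7, 0.6]
finger_gap: 0.599
gripper_force: 0.0
```

Call:
servo_tool(commands=[0,0,0,0,0,0,-0.3,0,0,0,0,0,0,-0.5,0,0,0,0,0,0,-0.6,0,0,0,0,0,0,-0.65,0,0,0,0,0,0,-0.7], force=20)

```text
t: 4.28
tcp_pos: [0.4815, -0.0701, 0.1531]
tool_rot: [0.271, 0.963, -0.003, 0.0]
force: [-5.9, -12.9, -0.5]
finger_gap: 0.156
gripper_force: 19.5
```

Call:
servo_tool(commands=[0,-0.0058,0,0,0,0,-0.8,-0.0006,-0.0131,0,0,0,-0.0139,-0.8,-0.0006,-0.0131,0,0,0,-0.0139,-0.8,-0.0006,-0.0131,0,0,0,-0.0139,-0.8,0,0,0,0,0,0,-0.8], force=40)

```text
t: 4.7
tcp_pos: [0.4738, -0.0882, 0.1531]
tool_rot: [0.144, 0.99, -0.0, 0.002]
force: [-0.1, -0.8, 2.2]
finger_gap: 0.149
gripper_force: 39.4
```

Call:
servo_tool(commands=[-0.0006,-0.0131,0,0,0,-0.0139,-0.8,-0.0006,-0.0131,0,0,0,-0.0139,-0.8,-0.0006,-0.0131,0,0,0,-0.0139,-0.8,-0.0006,-0.0131,0,0,0,-0.0139,-0.8,-0.0006,-0.0131,0,0,0,-0.0139,-0.8,-0.0006,-0.0131,0,0,0,-0.0139,-0.8,-0.0006,-0.0131,0,0,0,-0.0139,-0.8,0,0,0,0,0,0,-0.8,0,0,0,0,0,0,-0.8])

```text
t: 5.45
tcp_pos: [0.4751, -0.1335, 0.153]
tool_rot: [-0.158, 0.987, -0.002, 0.002]
force: [1.1, -1.1, 5.9]
finger_gap: 0.149
gripper_force: 39.8
```

```bash
python3 - <<'E'
from h import *
from scipy.optimize import least_squares
st=manip.sense(); print(st['tcp_pos'],st['force'],st['tool_rot'],st['finger_gap'],st['q'])
P=np.array([[.4815,-.0701],[.4738,-.0882],st['tcp_pos'][:2]])
o=least_squares(lambda c:np.linalg.norm(P-c,axis=1)-.075,[.545,-.11]);print(o.x,o.fun,np.degrees(np.arctan2(*(P-o.x).T[::-1])))
E
```

```text
[ 0.4751462  -0.1335126   0.15304521] [ 1.08572898 -1.1434334   5.94690424] [-0.15799331  0.98743691 -0.00173897  0.00185652] 0.14868454006519943 [-5.00478338e-01  4.71398128e-01  1.83916330e+00 -6.46606957e-04
  8.25966080e-01 -2.38815481e+00]
[ 0.54591063 -0.10860644] [ 4.31562085e-05 -5.75837311e-05  1.94719654e-05] [ 149.12785876  164.19912349 -160.61003273]
```

Call:
servo_tool(commands=[0,0,0,0,0,0,-0.4,0,0,0,0,0,0,-0.1,0,0,0,0,0,0,0,0,0,0,0,0,0,0,0,0,-0.054,0,0,0,0,0,0,-0.054,0,0,0,0,0,0,-0.054,0,0,0,0,0,0,-0.054,0,0,0,0,-0.06,0.018,0,0,0,0,0,-0.06,0.018,0,0,0,0,0,-0.06,0.018,0,0,0,0,0,-0.06,0.018,0,0,0,0,0])

```text
t: 6.45
tcp_pos: [0.5768, -0.0597, 0.2595]
tool_rot: [-0.159, 0.987, -0.0, -0.0]
force: [1.4, -0.8, -0.4]
finger_gap: 0.5
gripper_force: 0.0
```

Call:
servo_tool(commands=[0,0,0,0,0,0.0198,0,0,0,0,0,0,0.0198,0,0,0,0,0,0,0.0198,0,0,0,0,0,0,0.0198,0,0,0,0,0,0,0.0198,0,0,0,0,0,0,0.0198,0,0,0,0,0,0,0.0198,0,0,0,0,0,0,0.0198,0,0,0,0,0,0,0.0198,0,0,0,0,0,0,0.0198,0])

```text
t: 7.28
tcp_pos: [0.5756, -0.0604, 0.2588]
tool_rot: [0.449, 0.894, -0.0, -0.001]
force: [-0.0, -0.6, 0.2]
finger_gap: 0.498
gripper_force: 0.0
```

Call:
servo_tool(commands=[0,0,0,0,0,0.0198,0,0,0,0,0,0,0.0198,0,0,0,0,0,0,0.0198,0,0,0,0,0,0,0.0198,0,0,0,0,0,0,0.0198,0,0,0,0,0,0,0.0198,0,0,0,0,0,0,0.0198,0,0,0,0,0,0,0.0198,0,0,0,0,0,0,0.0198,0,0,0,0,0,0,0.0198,0,0,0,0,0,0,0,0,0,0,0,0,0,0,0])

```text
t: 8.28
tcp_pos: [0.5758, -0.0605, 0.259]
tool_rot: [0.883, 0.469, -0.0, -0.0]
force: [-0.3, -0.2, 0.8]
finger_gap: 0.499
gripper_force: 0.0
```

```bash
python3 - <<'E'
from h import *
s=manip.snapshot('wrist'); st=manip.sense(); print(st['tcp_pos'],R.from_quat(st['tool_rot']).as_matrix().round(3).tolist(),st['q'],st['finger_gap'])
S=manip.snapshot('scene')
im=s['img'][:,:,::-1].copy()
for a in (50,55,60):
    w=np.radians(a-.9)
    for z in (.16,.218):
        p=proj(s,[.5459+.055*np.cos(w),-.1086+.055*np.sin(w),z]);print(a,z,p)
        cv2.circle(im,tuple(int(v) for v in p),2,(0,0,255) if a==60 else (0,255,0),-1)
cv2.imwrite('pics/w2.png',im)
for n in ('jamnut_grip','crank_grip'): print([(np.round(d['box']).tolist(),round(d['conf'],2)) for d in manip.look_for(s,n)[:2]])
E
```

```text
[ 0.57583714 -0.06051302  0.25904127] [[0.56, 0.829, -0.001], [0.829, -0.56, 0.0], [-0.0, -0.001, -1.0]] [-2.97576633e-01  4.34439749e-01  1.51818387e+00 -5.65918382e-05
  1.18962668e+00  2.96413801e-01] 0.49833860256989426
50 0.16 [266.89029413 198.06574794]
50 0.218 [269.83681572 224.82282306]
55 0.16 [261.39326534 197.6638887 ]
55 0.218 [262.81006031 224.32779876]
60 0.16 [255.87492865 197.71870826]
60 0.218 [255.75347233 224.39651046]
[([202.0, 219.0, 82.0, 105.0], 0.85)]
[([245.0, 191.0, 35.0, 78.0], 0.61)]
```

View pics/w2.png

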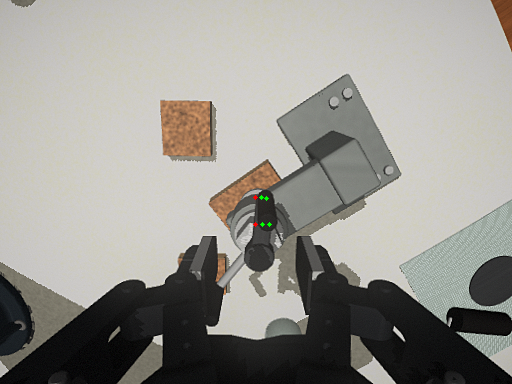

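The crank peg's top is at about px (266,224) and the hub at (259,257), which puts the crank at about 55°. The nut lever now points away at lower left, so I'll grip the crank.

Call:
servo_tool(commands=[-0.003,0.008,0,0,0,0,0,0,0,0.051,0,0,0,0,0,0,0.051,0,0,0,0,0,0,0.051,0,0,0,0,0,0,0,0,0,0,0])

```text
t: 8.9
tcp_pos: [0.5753, -0.0634, 0.1782]
tool_rot: [0.884, 0.468, -0.004, -0.004]
force: [-0.6, -0.0, 0.0]
finger_gap: 0.502
gripper_force: 0.0
```

Call:
servo_tool(commands=[0,0,0,0,0,0,-0.4,0,0,0,0,0,0,-0.5,0,0,0,0,0,0,-0.6,0,0,0,0,0,0,-0.65,0,0,0,0,0,0,-0.7,0,0,0,0,0,0,-0.8], force=40)

```text
t: 9.4
tcp_pos: [0.5812, -0.0653, 0.1848]
tool_rot: [0.884, 0.468, 0.002, 0.003]
force: [4.8, -2.3, 2.9]
finger_gap: 0.149
gripper_force: 38.9
```

```bash
cat > c.py <<'E'
from h import *
C=np.array([.5459,-.1086])
st=manip.sense(); d=st['tcp_pos'][:2]-C; a=np.arctan2(d[1],d[0]); u=d/np.linalg.norm(d); t=np.array([u[1],-u[0]])
M=R.from_quat(st['tool_rot']).as_matrix(); F=st['force'][:2]
print('t',round(st['t'],2),'z',st['tcp_pos'][2].round(4),'r',np.linalg.norm(d).round(4),'peg',np.degrees(a).round(1),'crank',np.radians(59.1)-a,'ytool',np.degrees(np.arctan2(M[1,1],M[0,1])).round(1),'Ft',(-F@t).round(2),'Fr',(F@u).round(2),'tau_z',st['ft_torque'][2].round(3),st['force'].round(2),'gap',st['finger_gap'].round(3),st['q'][5].round(2))
E
python3 c.py
```

```text
Traceback (most recent call last):
  File "c.py", line 5, in <module>
    print('t',round(st['t'],2),'z',st['tcp_pos'][2].round(4),'r',np.linalg.norm(d).round(4),'peg',np.degrees(a).round(1),'crank',np.radians(59.1)-a,'ytool',np.degrees(np.arctan2(M[1,1],M[0,1])).round(1),'Ft',(-F@t).round(2),'Fr',(F@u).round(2),'tau_z',st['ft_torque'][2].round(3),st['force'].round(2),'gap',st['finger_gap'].round(3),st['q'][5].round(2))
                                                                                                                                                                                                                                                                                                                   ^^^^^^^^^^^^^^^^^^^^^^
AttributeError: 'float' object has no attribute 'round'
```

Call:
servo_tool(commands=[0,0.006,0,0,0,0,-0.8,-0.0005,0.0048,0,0,0,0.0069,-0.8,-0.0005,0.0048,0,0,0,0.0069,-0.8])

```text
t: 9.65
tcp_pos: [0.5842, -0.068, 0.1848]
tool_rot: [0.903, 0.429, 0.0, -0.001]
force: [-2.3, 2.6, 8.6]
finger_gap: 0.151
gripper_force: 39.4
```

```bash
sed -i "s/^st=manip.sense()/st={k:np.array(v) for k,v in manip.sense().items()}/; s/round(st\['t'\],2)/st['t'].round(2)/" c.py; python3 c.py
```

```text
t 9.65 z 0.1848 r 0.0558 peg 46.7 crank 0.21728612079287213 ytool -39.2 Ft 3.42 Fr 0.31 tau_z 0.175 [-2.28  2.57  8.59] gap 0.151 0.38
```

Call:
servo_tool(commands=[-0.0005,0.0048,0,0,0,0.0069,-0.8,-0.0005,0.0048,0,0,0,0.0069,-0.8])

```text
t: 9.82
tcp_pos: [0.5876, -0.0714, 0.1848]
tool_rot: [0.921, 0.389, 0.0, -0.001]
force: [-1.7, 1.3, 8.7]
finger_gap: 0.147
gripper_force: 39.4
```

```bash
python3 c.py
```

```text
t 9.82 z 0.1848 r 0.0558 peg 41.7 crank 0.3033266439670931 ytool -44.2 Ft 2.1 Fr -0.43 tau_z 0.162 [-1.72  1.29  8.7 ] gap 0.147 0.46
```

```bash
sed -i "s/^print(/print('T\/r',(-F@t+st['ft_torque'][2]\/.055).round(2),/" c.py; python3 c.py|cut -c1-60
```

```text
T/r 5.04 t 9.82 z 0.1848 r 0.0558 peg 41.7 crank 0.303326643
```

Call:
servo_tool(commands=[-0.0005,0.0048,0,0,0,0.0069,-0.8,-0.0005,0.0048,0,0,0,0.0069,-0.8])

```text
t: 9.98
tcp_pos: [0.5907, -0.0752, 0.1848]
tool_rot: [0.937, 0.349, 0.0, -0.001]
force: [-2.3, 2.4, 7.8]
finger_gap: 0.147
gripper_force: 39.3
```

```bash
python3 c.py
```

```text
T/r 6.5 t 9.98 z 0.1848 r 0.0559 peg 36.8 crank 0.3898390629965338 ytool -49.2 Ft 3.29 Fr -0.42 tau_z 0.177 [-2.31  2.38  7.77] gap 0.147 0.54
```

Call:
servo_tool(commands=[-0.0005,0.0048,0,0,0,0.0069,-0.8,-0.0005,0.0048,0,0,0,0.0069,-0.8])

```text
t: 10.15
tcp_pos: [0.5934, -0.0792, 0.1848]
tool_rot: [0.951, 0.308, 0.0, -0.001]
force: [-1.7, 2.1, 8.2]
finger_gap: 0.152
gripper_force: 39.3
```

```bash
python3 c.py
```

```text
T/r 6.36 t 10.15 z 0.1848 r 0.0559 peg 31.8 crank 0.4765113718573758 ytool -54.1 Ft 2.68 Fr -0.33 tau_z 0.202 [-1.69  2.1   8.21] gap 0.152 0.62
```

Call:
servo_tool(commands=[-0.0005,0.0048,0,0,0,0.0069,-0.8,-0.0005,0.0048,0,0,0,0.0069,-0.8])

```text
t: 10.32
tcp_pos: [0.5958, -0.0834, 0.1848]
tool_rot: [0.964, 0.266, 0.0, -0.001]
force: [-1.3, 2.1, 9.4]
finger_gap: 0.149
gripper_force: 39.3
```

```bash
python3 c.py
```

```text
T/r 6.02 t 10.32 z 0.1848 r 0.0559 peg 26.8 crank 0.5636716369960402 ytool -59.1 Ft 2.48 Fr -0.23 tau_z 0.195 [-1.32  2.11  9.4 ] gap 0.149 0.71
```

Call:
servo_tool(commands=[-0.0005,0.0048,0,0,0,0.0069,-0.8,-0.0005,0.0048,0,0,0,0.0069,-0.8])

```text
t: 10.48
tcp_pos: [0.5978, -0.0878, 0.1848]
tool_rot: [0.974, 0.224, 0.0, -0.001]
force: [-0.8, 3.4, 7.5]
finger_gap: 0.15
gripper_force: 39.3
```

```bash
python3 c.py
```

```text
T/r 6.93 t 10.48 z 0.1848 r 0.0559 peg 21.9 crank 0.6497838544972998 ytool -64.1 Ft 3.44 Fr 0.57 tau_z 0.192 [-0.75  3.41  7.5 ] gap 0.15 0.79
```

Call:
servo_tool(commands=[-0.0005,0.0048,0,0,0,0.0069,-0.8,-0.0005,0.0048,0,0,0,0.0069,-0.8])

```text
t: 10.65
tcp_pos: [0.5994, -0.0923, 0.1848]
tool_rot: [0.983, 0.182, 0.0, -0.001]
force: [-1.3, 2.7, 7.3]
finger_gap: 0.15
gripper_force: 39.3
```

```bash
python3 c.py
```

```text
T/r 5.84 t 10.65 z 0.1848 r 0.0559 peg 16.9 crank 0.7363792811281631 ytool -69.0 Ft 2.96 Fr -0.45 tau_z 0.158 [-1.29  2.7   7.32] gap 0.15 0.87
```

Call:
servo_tool(commands=[-0.0005,0.0048,0,0,0,0.0069,-0.8,-0.0005,0.0048,0,0,0,0.0069,-0.8])

```text
t: 10.82
tcp_pos: [0.6005, -0.097, 0.1848]
tool_rot: [0.99, 0.139, 0.0, -0.001]
force: [-0.9, 2.4, 7.4]
finger_gap: 0.155
gripper_force: 39.3
```

```bash
python3 c.py
```

```text
T/r 5.0 t 10.82 z 0.1848 r 0.0559 peg 12.0 crank 0.8222391524735365 ytool -74.0 Ft 2.48 Fr -0.34 tau_z 0.139 [-0.85  2.35  7.41] gap 0.155 0.95
```

Call:
servo_tool(commands=[-0.0005,0.0048,0,0,0,0.0069,-0.8,-0.0005,0.0048,0,0,0,0.0069,-0.8])

```text
t: 10.98
tcp_pos: [0.6014, -0.1018, 0.1848]
tool_rot: [0.995, 0.096, 0.0, -0.001]
force: [-1.0, 2.2, 7.2]
finger_gap: 0.151
gripper_force: 39.3
```

```bash
python3 c.py
```

```text
T/r 5.14 t 10.98 z 0.1848 r 0.0559 peg 7.0 crank 0.9087857905822888 ytool -79.0 Ft 2.32 Fr -0.76 tau_z 0.155 [-1.04  2.21  7.17] gap 0.151 1.03
```

Call:
servo_tool(commands=[-0.0005,0.0048,0,0,0,0.0069,-0.8,-0.0005,0.0048,0,0,0,0.0069,-0.8])

```text
t: 11.15
tcp_pos: [0.6018, -0.1066, 0.1848]
tool_rot: [0.999, 0.053, 0.0, -0.001]
force: [-0.6, 3.0, 7.8]
finger_gap: 0.152
gripper_force: 39.3
```

```bash
python3 c.py
```

```text
T/r 6.14 t 11.15 z 0.1848 r 0.0559 peg 2.1 crank 0.9956533509349446 ytool -83.9 Ft 3.0 Fr -0.53 tau_z 0.173 [-0.63  2.98  7.77] gap 0.152 1.11
```

Call:
servo_tool(commands=[-0.0005,0.0048,0,0,0,0.0069,-0.8,-0.0005,0.0048,0,0,0,0.0069,-0.8])

```text
t: 11.32
tcp_pos: [0.6017, -0.1114, 0.1848]
tool_rot: [1.0, 0.01, 0.0, -0.001]
force: [-0.8, 2.5, 7.6]
finger_gap: 0.149
gripper_force: 39.3
```

```bash
python3 c.py
```

```text
T/r 5.28 t 11.32 z 0.1848 r 0.0559 peg -2.9 crank 1.0822624079440004 ytool -88.9 Ft 2.43 Fr -0.9 tau_z 0.157 [-0.77  2.47  7.56] gap 0.149 1.18
```

Call:
servo_tool(commands=[-0.0005,0.0048,0,0,0,0.0069,-0.8,-0.0005,0.0048,0,0,0,0.0069,-0.8])

```text
t: 11.48
tcp_pos: [0.6013, -0.1162, 0.1848]
tool_rot: [0.999, -0.034, 0.001, -0.001]
force: [-0.4, 2.1, 7.5]
finger_gap: 0.149
gripper_force: 39.2
```

```bash
python3 c.py
```

```text
T/r 4.81 t 11.48 z 0.1848 r 0.0559 peg -7.8 crank 1.168431388393283 ytool -93.9 Ft 2.06 Fr -0.72 tau_z 0.151 [-0.44  2.14  7.5 ] gap 0.149 1.26
```

Call:
servo_tool(commands=[-0.0005,0.0048,0,0,0,0.0069,-0.8,-0.0005,0.0048,0,0,0,0.0069,-0.8])

```text
t: 11.65
tcp_pos: [0.6004, -0.121, 0.1848]
tool_rot: [0.997, -0.077, 0.001, -0.001]
force: [-0.0, 2.6, 7.7]
finger_gap: 0.154
gripper_force: 39.2
```

```bash
python3 c.py
```

```text
T/r 5.59 t 11.65 z 0.1848 r 0.0559 peg -12.8 crank 1.2546944653018528 ytool -98.8 Ft 2.55 Fr -0.62 tau_z 0.167 [-0.04  2.63  7.67] gap 0.154 1.34
```

Call:
servo_tool(commands=[-0.0005,0.0048,0,0,0,0.0069,-0.8,-0.0005,0.0048,0,0,0,0.0069,-0.8])

```text
t: 11.82
tcp_pos: [0.5991, -0.1256, 0.1848]
tool_rot: [0.993, -0.12, 0.001, -0.001]
force: [0.6, 1.0, 7.4]
finger_gap: 0.148
gripper_force: 39.2
```

```bash
python3 c.py
```

```text
T/r 5.56 t 11.82 z 0.1848 r 0.0559 peg -17.8 crank 1.3415976969483037 ytool -103.8 Ft 1.15 Fr 0.21 tau_z 0.243 [0.55 1.03 7.39] gap 0.148 1.42
```

Call:
servo_tool(commands=[-0.0005,0.0048,0,0,0,0.0069,-0.8,-0.0005,0.0048,0,0,0,0.0069,-0.8])

```text
t: 11.98
tcp_pos: [0.5975, -0.1301, 0.1848]
tool_rot: [0.987, -0.163, 0.001, -0.001]
force: [-0.4, 3.1, 7.2]
finger_gap: 0.153
gripper_force: 39.2
```

```bash
python3 c.py
```

```text
T/r 6.32 t 11.98 z 0.1848 r 0.0559 peg -22.7 crank 1.4272803137331387 ytool -108.8 Ft 2.75 Fr -1.54 tau_z 0.196 [-0.36  3.13  7.24] gap 0.153 1.5
```

Call:
servo_tool(commands=[-0.0005,0.0048,0,0,0,0.0069,-0.8,-0.0005,0.0048,0,0,0,0.0069,-0.8])

```text
t: 12.15
tcp_pos: [0.5954, -0.1345, 0.1848]
tool_rot: [0.979, -0.206, 0.001, -0.001]
force: [0.8, 2.2, 6.7]
finger_gap: 0.152
gripper_force: 39.2
```

```bash
python3 c.py
```

```text
T/r 4.88 t 12.15 z 0.1848 r 0.0559 peg -27.6 crank 1.5136464445542759 ytool -113.7 Ft 2.27 Fr -0.31 tau_z 0.143 [0.78 2.16 6.71] gap 0.152 1.58
```

Call:
servo_tool(commands=[-0.0005,0.0048,0,0,0,0.0069,-0.8,-0.0005,0.0048,0,0,0,0.0069,-0.8])

```text
t: 12.32
tcp_pos: [0.593, -0.1387, 0.1848]
tool_rot: [0.969, -0.248, 0.001, -0.001]
force: [0.4, 2.8, 7.6]
finger_gap: 0.154
gripper_force: 39.2
```

```bash
python3 c.py
```

```text
T/r 5.67 t 12.32 z 0.1848 r 0.0559 peg -32.6 crank 1.600302022159872 ytool -118.7 Ft 2.59 Fr -1.22 tau_z 0.169 [0.37 2.84 7.6 ] gap 0.154 1.66
```

Call:
servo_tool(commands=[-0.0005,0.0048,0,0,0,0.0069,-0.8,-0.0005,0.0048,0,0,0,0.0069,-0.8])

```text
t: 12.48
tcp_pos: [0.5904, -0.1424, 0.1848]
tool_rot: [0.957, -0.29, 0.001, -0.001]
force: [1.5, 4.6, 6.1]
finger_gap: 0.15
gripper_force: 39.3
```

```bash
python3 c.py
```

```text
T/r 9.1 t 12.48 z 0.1848 r 0.0559 peg -37.2 crank 1.680573684901686 ytool -123.7 Ft 4.59 Fr -1.61 tau_z 0.248 [1.49 4.63 6.15] gap 0.15 1.74
```

The force has jumped from 6 to 9.1 at about 1.65 rad, which looks like the touch. I'll confirm it with one more step.

Call:
servo_tool(commands=[-0.0005,0.0048,0,0,0,0.0069,-0.8,-0.0005,0.0048,0,0,0,0.0069,-0.8])

```text
t: 12.65
tcp_pos: [0.5874, -0.146, 0.1848]
tool_rot: [0.944, -0.331, 0.001, -0.001]
force: [1.2, 4.3, 6.8]
finger_gap: 0.148
gripper_force: 39.3
```

```bash
python3 c.py
```

```text
T/r 9.96 t 12.65 z 0.1848 r 0.0559 peg -42.0 crank 1.7639855879218134 ytool -128.6 Ft 3.95 Fr -1.98 tau_z 0.331 [1.17 4.26 6.77] gap 0.148 1.81
```

Call:
servo_tool(commands=[-0.0005,0.0048,0,0,0,0.0069,-0.8,-0.0005,0.0048,0,0,0,0.0069,-0.8,-0.0005,0.0048,0,0,0,0.0069,-0.8])

```text
t: 12.9
tcp_pos: [0.5824, -0.1509, 0.1848]
tool_rot: [0.92, -0.391, 0.001, -0.001]
force: [2.7, 3.7, 5.7]
finger_gap: 0.148
gripper_force: 39.3
```

```bash
python3 c.py
```

```text
T/r 9.88 t 12.9 z 0.1848 r 0.0559 peg -49.2 crank 1.8897124938271614 ytool -136.1 Ft 4.47 Fr -0.99 tau_z 0.297 [2.74 3.67 5.69] gap 0.148 1.93
```

Call:
servo_tool(commands=[0,0,0,0,0,0,-0.8,0,0,0,0,0,0,-0.8,0,0,0,0,0,0,-0.8,0,0,0,0,0,0,-0.8])

```text
t: 13.23
tcp_pos: [0.5822, -0.1511, 0.1848]
tool_rot: [0.921, -0.391, 0.001, -0.001]
force: [0.9, 2.1, 6.9]
finger_gap: 0.148
gripper_force: 39.3
```

```bash
python3 c.py
```

```text
T/r 4.58 t 13.23 z 0.1848 r 0.0559 peg -49.5 crank 1.895942756426341 ytool -136.0 Ft 2.02 Fr -0.98 tau_z 0.141 [0.9  2.05 6.87] gap 0.148 1.93
```

Call:
servo_tool(commands=[0,0,0,0,0,0,-0.5,0,0,0,0,0,0,-0.2,0,0,0,0,0,0,0,0,0,0,0,0,0,0,0,0,-0.052,0,0,0,0,0,0,-0.052,0,0,0,0,0,0,-0.052,0,0,0,0,0,0,0,0,0,0,0])

```text
t: 13.9
tcp_pos: [0.5841, -0.1535, 0.2661]
tool_rot: [0.92, -0.391, 0.005, 0.0]
force: [0.9, -0.8, 0.2]
finger_gap: 0.504
gripper_force: 0.0
```

Call:
servo_tool(commands=[0,0,0,0,0,-0.0182,0,0,0,0,0,0,-0.0182,0,0,0,0,0,0,-0.0182,0,0,0,0,0,0,-0.0182,0,0,0,0,0,0,-0.0182,0,0,0,0,0,0,-0.0182,0,0,0,0,0,0,-0.0182,0,0,0,0,0,0,-0.0182,0,0,0,0,0,0,-0.0182,0,0,0,0,0,0,-0.0182,0])

```text
t: 14.73
tcp_pos: [0.5807, -0.1521, 0.2599]
tool_rot: [0.985, 0.172, -0.001, -0.001]
force: [-0.3, -0.4, -0.6]
finger_gap: 0.501
gripper_force: 0.0
```

Call:
servo_tool(commands=[-0.0476,-0.026,0,0,0,0,0,-0.0476,-0.026,0,0,0,0,0,-0.0476,-0.026,0,0,0,0,0,-0.0476,-0.026,0,0,0,0,0,0,0,0,0,0,0,0,0,0,0,0,0,0,0])

```text
t: 15.23
tcp_pos: [0.4727, -0.1345, 0.2605]
tool_rot: [0.986, 0.169, -0.001, -0.001]
force: [0.4, -0.2, -0.1]
finger_gap: 0.503
gripper_force: 0.0
```

```bash
python3 - <<'E'
from h import *
s=manip.snapshot('wrist'); st=manip.sense(); print(st['tcp_pos'],st['tool_rot'],st['q'][5],st['finger_gap'])
im=s['img'][:,:,::-1].copy()
for P in [[.4751,-.1335,.127],[.4751,-.1335,.183],[.5822,-.1511,.16],[.5822,-.1511,.218],[.5459,-.1086,.168]]:
    p=proj(s,P);print(P,p); cv2.circle(im,tuple(int(v) for v in p),2,(0,0,255),-1)
cv2.imwrite('pics/w3.png',im)
E
```

```text
[ 0.47427258 -0.13514456  0.26078672] [9.85615896e-01 1.69000656e-01 2.55320763e-04 1.34407259e-04] 0.726421405656393 0.4999127060058274
[0.4751, -0.1335, 0.127] [257.23313186 181.96645579]
[0.4751, -0.1335, 0.183] [257.34587004 200.43760319]
[0.5822, -0.1511, 0.16] [324.10207701  76.01710114]
[0.5822, -0.1511, 0.218] [345.67209605  67.67159483]
[0.5459, -0.1086, 0.168] [257.56074787 102.00660586]
```

View pics/w3.png

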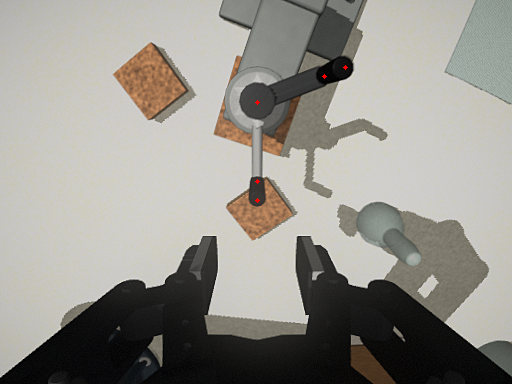

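The crank peg (345,68), hub (257,102) and nut peg (257,200) all fall on the predicted dots, so the spindle has stayed set. Next I'll grip the nut peg.

Call:
servo_tool(commands=[0.002,-0.002,0.055,0,0,0,0,0,0,0.055,0,0,0,0,0,0,0.055,0,0,0,0,0,0,0.055,0,0,0,0,0,0,0,0,0,0,0,0,0,0,0,0,0,-0.4,0,0,0,0,0,0,-0.5,0,0,0,0,0,0,-0.6,0,0,0,0,0,0,-0.7,0,0,0,0,0,0,-0.8,0,0,0,0,0,0,-0.8], force=50)

```text
t: 16.2
tcp_pos: [0.4762, -0.1341, 0.1524]
tool_rot: [0.986, 0.169, 0.002, 0.001]
force: [1.4, 1.7, 6.2]
finger_gap: 0.144
gripper_force: 48.9
```

```bash
python3 c.py
```

```text
T/r -1.58 t 16.2 z 0.1524 r 0.0742 peg -159.9 crank 3.8230897511966546 ytool -70.5 Ft -1.17 Fr -1.88 tau_z -0.023 [1.37 1.75 6.25] gap 0.144 0.73
```

Call:
servo_tool(commands=[0.0006,-0.0131,0,0,0,0.0139,-0.8,0.0006,-0.0131,0,0,0,0.0139,-0.8,0.0006,-0.0131,0,0,0,0.0139,-0.8,0.0006,-0.0131,0,0,0,0.0139,-0.8,0.0006,-0.0131,0,0,0,0.0139,-0.8,0.0006,-0.0131,0,0,0,0.0139,-0.8,0.0006,-0.0131,0,0,0,0.0139,-0.8,0.0006,-0.0131,0,0,0,0.0139,-0.8])

```text
t: 16.87
tcp_pos: [0.4761, -0.0835, 0.1524]
tool_rot: [0.984, -0.18, 0.001, 0.002]
force: [-1.8, -3.0, 7.0]
finger_gap: 0.147
gripper_force: 49.1
```

Call:
servo_tool(commands=[0.0004,-0.0079,0,0,0,0.0083,-0.8,0.0004,-0.0079,0,0,0,0.0083,-0.8,0.0004,-0.0079,0,0,0,0.0083,-0.8,0,-0.004,0,0,0,0,-0.8])

```text
t: 17.2
tcp_pos: [0.4819, -0.0711, 0.1524]
tool_rot: [0.967, -0.255, 0.001, 0.002]
force: [-4.0, -6.3, 8.3]
finger_gap: 0.145
gripper_force: 49.4
```

```bash
python3 c.py
```

```text
T/r 3.23 t 17.2 z 0.1524 r 0.0742 peg 149.7 crank -1.5807476763112047 ytool -119.5 Ft 7.49 Fr 0.3 tau_z -0.234 [-4.04 -6.32  8.28] gap 0.145 1.71
```

Call:
servo_tool(commands=[0,-0.004,0,0,0,0,-0.8,0,-0.003,0,0,0,0,-0.8,0,0,0,0,0,0,-0.8])

```text
t: 17.45
tcp_pos: [0.4822, -0.0706, 0.1524]
tool_rot: [0.967, -0.253, -0.0, 0.004]
force: [-8.4, -13.6, 9.5]
finger_gap: 0.148
gripper_force: 49.8
```

```bash
python3 c.py
```

```text
T/r 10.86 t 17.45 z 0.1524 r 0.0742 peg 149.2 crank -1.5720127540575206 ytool -119.3 Ft 15.95 Fr 0.22 tau_z -0.28 [ -8.36 -13.58   9.46] gap 0.148 1.72
```

The nut is hard home, with the resistance at 16 N and no further travel. I'll ease off, release and lift away.

Call:
servo_tool(commands=[0,0.005,0,0,0,0,-0.8,0,0,0,0,0,0,-0.4,0,0,0,0,0,0,-0.1,0,0,0,0,0,0,0,0,0,0,0,0,0,0,0,0,-0.05,0,0,0,0,0,0,-0.06,0,0,0,0,0,0,-0.06,0,0,0,0,0,0,-0.06,0,0,0,0,0,0,-0.06,0,0,0,0,0,0,0,0,0,0,0,0,0,0,0])

```text
invalid input at $.commands: expected a multiple of 7 numbers
```

```bash
python3 - <<'E'
from h import *
s=manip.snapshot('wrist'); st=manip.sense(); print(st['t'],st['tcp_pos'],st['force'],st['finger_gap'])
im=s['img'][:,:,::-1].copy()
h=np.radians(149.1)
for P in [[.5459+.075*np.cos(h),-.1086+.075*np.sin(h),.127],[.5459+.075*np.cos(h),-.1086+.075*np.sin(h),.183],[.5822,-.1511,.16],[.5822,-.1511,.218],[.5459,-.1086,.168]]:
    p=proj(s,P);print(p); cv2.circle(im,tuple(int(v) for v in p),2,(0,0,255),-1)
cv2.imwrite('pics/w4.png',im)
E
```

```text
17.5 [ 0.48219589 -0.07056483  0.15241313] [ -8.79451164 -12.69095893   9.41046052] 0.14351747422939207
[257.1050126  231.03021604]
[258.24691241 283.68750628]
[310.50647576 -23.22741205]
[ 355.89616392 -121.40835778]
[263.1239021  107.81316949]
```

View pics/w4.png

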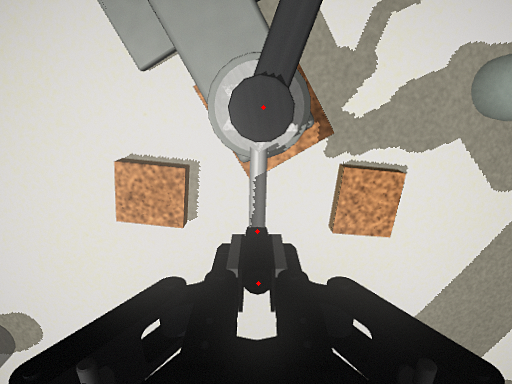

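The move was refused because the list was malformed. The picture shows the gripper still holding the nut peg at (258,260), with the lever at its home angle. I'll send the move again.

Call:
servo_tool(commands=[0,0.005,0,0,0,0,-0.8,0,0,0,0,0,0,-0.4,0,0,0,0,0,0,-0.1,0,0,0,0,0,0,0,0,0,0,0,0,0,0,0,0,-0.05,0,0,0,0,0,0,-0.06,0,0,0,0,0,0,-0.06,0,0,0,0,0,0,-0.06,0,0,0,0,0,0,-0.06,0,0,0,0,0,0,0,0,0,0,0,0,0,0,0,0])

```text
invalid input at $.commands: expected a multiple of 7 numbers
```

```bash
python3 - <<'E'
from h import *
s=manip.snapshot('wrist'); st=manip.sense(); print(st['t'],st['tcp_pos'],st['force'],st['finger_gap'])
im=s['img'][:,:,::-1].copy()
h=np.radians(149.1)
for P in [[.5459+.075*np.cos(h),-.1086+.075*np.sin(h),.127],[.5459+.075*np.cos(h),-.1086+.075*np.sin(h),.183],[.5822,-.1511,.16],[.5822,-.1511,.218],[.5459,-.1086,.168]]:
    p=proj(s,P);print(p); cv2.circle(im,tuple(int(v) for v in p),2,(0,0,255),-1)
cv2.imwrite('pics/w5.png',im)
E
```

```text
17.55 [ 0.4821595  -0.07054545  0.15240709] [ -8.63381775 -13.27251811   9.99229057] 0.1466681185490738
[257.10986612 231.03025801]
[258.2136635  283.68920846]
[310.36757742 -23.25921348]
[ 355.57406091 -121.48824651]
[263.02787834 107.81389178]
```

View pics/w5.png

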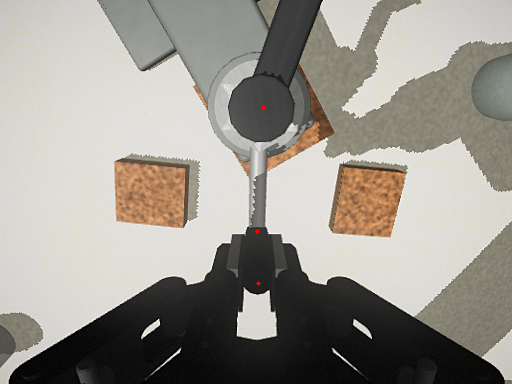

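The move was refused again and nothing has changed: the peg is still held at (258,260). I'll write the rows in two clean calls.

Call:
servo_tool(commands=[0,0.005,0,0,0,0,-0.8,0,0,0,0,0,0,-0.4,0,0,0,0,0,0,-0.1,0,0,0,0,0,0,0,0,0,0,0,0,0,0])

```text
t: 17.97
tcp_pos: [0.4821, -0.0688, 0.1508]
tool_rot: [0.967, -0.254, -0.0, 0.0]
force: [-0.6, 1.0, -0.1]
finger_gap: 0.501
gripper_force: 0.0
```

Call:
servo_tool(commands=[0,0,-0.05,0,0,0,0,0,0,-0.06,0,0,0,0,0,0,-0.06,0,0,0,0,0,0,-0.06,0,0,0,0,0,0,0,0,0,0,0,0,0,0,0,0,0,0])

```text
t: 18.47
tcp_pos: [0.4832, -0.0691, 0.2673]
tool_rot: [0.967, -0.254, 0.002, 0.0]
force: [-0.2, -0.9, -1.4]
finger_gap: 0.501
gripper_force: 0.0
```

```bash
python3 - <<'E'
from h import *
s=manip.snapshot('wrist'); st=manip.sense(); print(st['t'],st['tcp_pos'],st['force'],st['finger_gap'])
im=s['img'][:,:,::-1].copy()
h=np.radians(149.1)
for P in [[.5459+.075*np.cos(h),-.1086+.075*np.sin(h),.127],[.5459+.075*np.cos(h),-.1086+.075*np.sin(h),.183],[.5822,-.1511,.16],[.5822,-.1511,.218],[.5459,-.1086,.168]]:
    p=proj(s,P);print(p); cv2.circle(im,tuple(int(v) for v in p),2,(0,0,255),-1)
cv2.imwrite('pics/w6.png',im)
E
```

```text
18.5167 [ 0.48198838 -0.06873014  0.26582321] [-0.62843079 -0.33904559 -0.52394449] 0.501956355290642
[258.92487419 183.32055201]
[259.3975377  201.23099167]
[286.49162742  37.50372781]
[296.00615685  16.39107129]
[261.90542003 106.16206081]
```

View pics/w6.png

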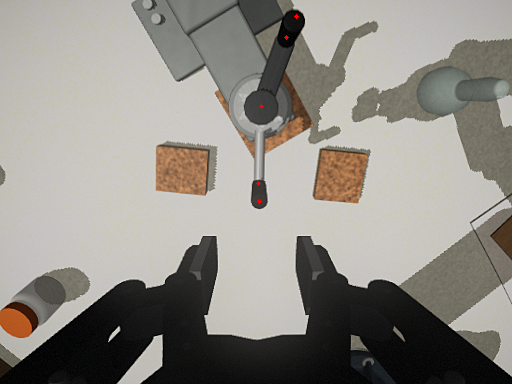

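The nut peg (259,201) and crank peg (296,17) sit exactly on the predicted home and set positions, and the gripper is clear. I'll hand the job in.

```bash
python3 -c "
from station import manip
print(manip.sign_off())"
```

```text
the job is handed in; nothing more can be done
None
```

I freed the jam nut, cranked the spindle about 15° past the touch (estimated foot force 42–50 N), tightened the nut home, let go and handed the job in; no verdict came back.

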